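# Tip the wide parts skip in the component store

### The arm

A 6-joint arm with a two-finger parallel gripper is mounted at the origin on the work surface. World frame = base frame: x ahead of the robot, y to its left, z up, the work surface at z = 0. Lengths are in m, angles in degrees, forces in N, time in s.
With the tool pointing down it reaches from about 0.35 to 0.875 m from the base axis. Payload 4.2 kg.
Tool frame: the origin (TCP) lies midway between the tips of the shut fingers; the grasp point (between the pads) lies 19 mm behind it; x points along the fingers, y is the direction in which the jaws open and shut, and the axes are right-handed (so a half turn about x gives the same grasp; the last joint's range is limited). The gripper opens to 87 mm and grips with 3 to 60 N. Pads are 19 mm wide; open, the fingers measure 117 mm over their backs; the gripper's body (75 mm by 190 mm) begins 51 mm behind the grasp point.
Start: joints at [89.76, 22.042, 0.453, 0, -68.411, -14.817], TCP at [0.162, 0.604, 0.223] pointing down, gripper open.
Joint ranges: [-179.83, 179.83], [-69.29, 118.12], [-61.27, 80.66], [-181.25, 117.63], [-171.15, -9.14], [-177.46, 177.46]. Speed limits (degrees/s): [159.86, 159.86, 180, 180, 180, 180].

### API

Orientations are given as a 3x3 rotation matrix whose columns are the frame's x, y, z axes.
In Python, from station import r gives the robot as it stands.
- The arm moves only by the tool play_rows, never from a script. Its argument "plan" is a list that holds one entry, the list of rows, each a list of 6 numbers: the shift along the tool's x, y, z in cm, then the turn, a rotation vector about the tool's x, y, z in units of 10 degrees (1.0 is 10 degrees). A call has 1 to 5 rows; each row is the pose to reach, as a shift and turn from the pose commanded when the call began, along the tool's axes at that moment; what a row does not reach only later rows make up. A row lasts 1/8 s, in which the tool goes at most 62.5 mm and 10.7 degrees, less where a joint would pass 70% of its speed; a pose out of reach is approached as far as the arm can. A call with a gripper value outside its range is refused whole. "hand" is the opening, from 0 (shut) to 1 (fully open), set as the call begins (left out, the last holds). The fingers move at their own pace and stop on an object; the grip force is fixed at half the most. Time passes only in rows, so rows that repeat a pose let the fingers close. It gives the time, the measured TCP pose, the force and the opening at its end, in the units of the state.
- r.sense(): the state, without advancing time (a new reading comes with each control period).
- r.capture(name): name is "side" or "top" or "wrist"; returns (picture, depth): 400x640x3 uint8, blue, green, red; 400x640 float32, m along the optical axis (not along the pixel's ray), 0 where there is no reading.
- r.get_calibration(name): a dict with "vfov" (degrees; the focal length in pixels is half the picture's height over the tangent of half this angle, whatever the lens; pixels are square), "cx", "cy" (the principal point, pixels), "rvec" (rotation vector, rad) and "tvec" (3), from world to camera coordinates, as OpenCV has them. Camera axes: x right, y down, z forward; pixel columns grow to the right and rows downward; lengths in m; the calibration is good to about 2 mm. A picture is of the moment at which its call begins: read the wrist's pose just before it. get_calibration takes no time and is no camera call; for the wrist camera it gives the pose at the moment of the call.
- r.finish_job(): hands the job in, once; it reports no verdict.
The state is a dict: "time_s": time; "joints": joint angles; "joint_velocities": joint speeds; "effort": joint torques, N m; "tcp_pos": TCP position; "ee_rot": TCP orientation; "wrist_force": force on the tool from outside, world axes, zero at the start; "moment": the same for the moment, N m; "gripper_width": opening from 0.0 (shut) to 1.0 (fully open).
Only numpy, scipy, OpenCV 4.12 (cv2) and the standard library are available. Lean on these libraries where they do the work, as an engineer would, in place of code of your own. Each camera call takes 0.05 s, during which the arm holds its last target.

### The job

Two tipping skips stand on the bench. Push the handle bar of the wide one, which holds two finned heat sinks, away from the robot until the skip goes over centre and tips out both heat sinks into the tray beneath its lip, then ease it back upright, fully home, without slapping it back. Leave the narrow, empty skip alone.

Things in the scene. Friction and masses are not known exactly. Their poses are not given: they have to be found in the camera images.
- skip (a joint): Tilt of the wide skip (bare metal scoop 110 mm wide between two steel cheeks), rad: 0 upright on its stop, 1.2 fully tipped on the other. Hinge level, along the bar, 140 mm above the table. Over-centre: below about 0.7 it falls home, above it falls on to 1.2, damped (1 to 4 s). The bar needs 2 to 6 N either way. A slap is swinging back faster than 3 rad/s (0.36 m/s at the bar).
- skip_bar (a point): Middle of the wide skip's round handle bar, 14 mm thick, 114 mm long, on two thin arms 102 mm apart, 50 mm clear below it. Its y axis runs along the bar; y turned -90 deg about vertical is forward (dumping). It swings at 120 mm radius about the hinge: home 68 mm behind it, 239 mm above the table; at 0.6 rad over it, at 260 mm; tipped 68 mm ahead, at 239 mm, free space in front.
- sink_a_center (a point): Centre of one finned metal heat sink, 36 x 36 x 22 mm high, 30 to 65 g, lying loose on the skip's floor (115 mm above the table).
- sink_b_center (a point): Centre of the other heat sink, the same.
- skip_tray_in (a point): Centre of the inner floor of the black tray in front of and below the wide skip's lip: 200 mm (its x, the skip's forward direction) by 160 mm (its y) outside, 45 mm high, walls 4 mm; fixed.
- narrow (a joint): Tilt of the second, empty skip beside it, rad, 0 = upright. The same build and bar height, but only 60 mm wide, with a narrow tray of its own. Not to be tipped.
Mind the look-alikes: they are no part of the job. What is shaped like the part that bears sink_a_center but purple or yellow is not meant.

How it is judged (in metres and radians):
On the way:
1. the wide skip is tipped right over (beyond 1.1 rad) and both heat sinks are in its tray (value of joint skip above 1.1 rad and x of sink_a_center in the frame of skip_tray_in between -0.096 and 0.096 m and y of sink_a_center in the frame of skip_tray_in between -0.076 and 0.076 m and z of each of sink_a_center, sink_b_center in the frame of skip_tray_in below 0.05 m and x of sink_b_center in the frame of skip_tray_in between -0.096 and 0.096 m and y of sink_b_center in the frame of skip_tray_in between -0.076 and 0.076 m), for 0.2 s.
At the end, for the whole second after the job is handed in: The wide skip is upright and at rest (tilt below 0.1 rad), both heat sinks are inside its tray, and the narrow skip is upright (below 0.15 rad) (value of joint skip below 0.1 rad and x of sink_a_center in the frame of skip_tray_in between -0.096 and 0.096 m and y of sink_a_center in the frame of skip_tray_in between -0.076 and 0.076 m and z of each of sink_a_center, sink_b_center in the frame of skip_tray_in below 0.05 m and x of sink_b_center in the frame of skip_tray_in between -0.096 and 0.096 m and y of sink_b_center in the frame of skip_tray_in between -0.076 and 0.076 m and velocity of joint skip between -0.1 and 0.1 rad/s and value of joint narrow below 0.15 rad); the robot touches nothing.
It fails at once if the wide skip is slapped back (swings back faster than 3 rad/s) (velocity of joint skip below -3 rad/s).
It fails at once if the narrow skip is tipped (beyond 0.3 rad) (value of joint narrow above 0.3 rad).
It also fails if it takes over 42 s, if anything falls off the work surface, if the arm or the gripper's body presses on something with over 40 N, if the wrist force passes 120 N, or if a joint passes its speed limit or range.

## Working session

There is one attempt and no reset: what is moved stays moved. The work goes in short steps, Python scripts to look and compute and a tool call to move; the robot and the scene stay as the last step left them, time stands still between calls to the robot, and variables do not carry over. Pictures are saved under pics/ and viewed, and the job is handed in when it is done.

Besides the shell and the picture viewer there is one more tool, called after "Call:" as a command line: name --argument value ..., lists and objects as JSON in quotes. play_rows: Moves the arm, as the interface text tells. Its arguments: {"type":"object","properties":{"plan":{"type":"array","items":{"type":"array","items":{"type":"array","items":{"type":"number"}}}},"hand":{"type":"number"}},"required":["plan"]}

```bash
mkdir -p pics; ls
python3 - <<'E'
from station import r
import cv2,numpy as np
s=r.sense();print(s)
for n in("side","top","wrist"):
    c=r.get_calibration(n);print(n,c)
    p,d=r.capture(n);cv2.imwrite(f"pics/{n}0.png",p);np.save(f"{n}0.npy",d)
E
```

```text
pics
{'time_s': 0.0, 'joints': array([ 8.97604699e+01,  2.20887518e+01,  3.79737973e-01, -2.96483637e-02,
       -6.84088196e+01, -1.48152231e+01]), 'joint_velocities': array([-0.0534048 ,  0.01378296,  0.0323409 , -0.02140031, -0.05124386,
        0.09939145]), 'effort': array([-1.03268168e-03, -3.90665388e+01,  1.87403905e+01,  4.21973526e+00,
        1.09358621e-02, -2.14380366e-04]), 'tcp_pos': array([0.16217473, 0.60297636, 0.22147876]), 'ee_rot': array([[-4.89746181e-04, -2.59925824e-01, -9.65628462e-01],
       [-2.05450416e-03, -9.65626278e-01,  2.59926278e-01],
       [-9.99997770e-01,  2.11118559e-03, -6.11069053e-05]]), 'wrist_force': array([-0.57435553,  0.30030699, -0.07351232]), 'moment': array([-0.00860838, -0.02300648, -0.00607031]), 'gripper_width': 0.9974671588452189}
side {'vfov': 55.322414847277855, 'cx': 315.17164906833716, 'cy': 205.56419048723615, 'rvec': array([ 2.23600679, -0.15858735,  0.05700742]), 'tvec': array([-0.51515446,  0.14453032,  0.84287381])}
top {'vfov': 49.88562676967553, 'cx': 324.17421286454083, 'cy': 201.88443369518427, 'rvec': array([ 2.23363319, -2.18325003,  0.00934842]), 'tvec': array([-0.07625456,  0.51854654,  1.04369416])}
wrist {'vfov': 59.0764650656616, 'cx': 317.23092725005387, 'cy': 196.58181208223309, 'rvec': array([-1.79983038,  2.35036367,  0.31551336]), 'tvec': array([ 0.62431347, -0.03168197,  0.39005223])}
```

View pics/side0.png

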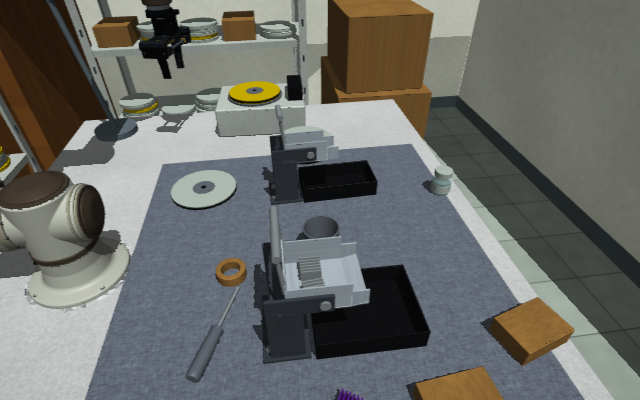

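View pics/top0.png

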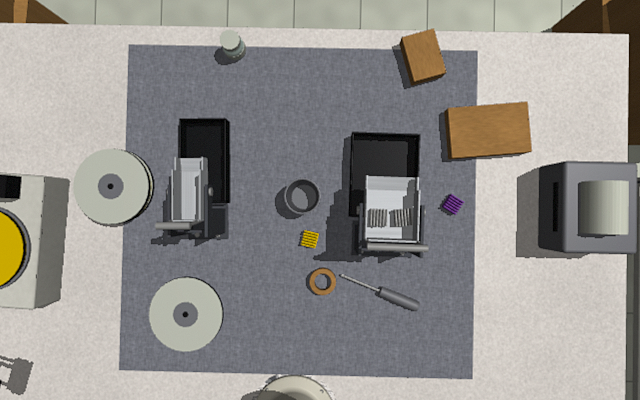

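View pics/wrist0.png

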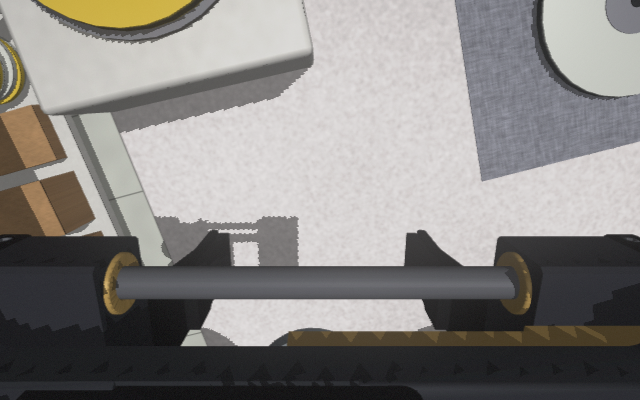

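The wide skip is at right in the top view: its bar runs from about (362,245) to (427,247), with the two sinks at (377,217) and (401,217). The narrow skip is at left. Next I'll enlarge crops and measure.

```bash
cat > h.py <<'E'
import cv2,numpy as np
from station import r
def cam(n):
    c=r.get_calibration(n);f=200/np.tan(np.radians(c['vfov']/2))
    R=cv2.Rodrigues(np.array(c['rvec']))[0];return f,c['cx'],c['cy'],R,np.array(c['tvec'])
def back(n,u,v,z):
    f,cx,cy,R,t=cam(n);return R.T@(np.array([(u-cx)/f*z,(v-cy)/f*z,z])-t)
def tri(obs):
    A=[];b=[]
    for n,u,v in obs:
        f,cx,cy,R,t=cam(n)
        for k,w in((0,(u-cx)/f),(1,(v-cy)/f)):
            A.append(R[k]-w*R[2]);b.append(w*t[2]-t[k])
    x,res,_,_=np.linalg.lstsq(np.array(A),np.array(b),rcond=None);return x,np.array(A)@x-b
def proj(n,X):
    f,cx,cy,R,t=cam(n);c=R@np.array(X)+t;return c[0]/c[2]*f+cx,c[1]/c[2]*f+cy
E
python3 - <<'E'
from h import *
t=cv2.imread('pics/top0.png')[120:270,330:450];s=cv2.imread('pics/side0.png')[190:370,220:440]
cv2.imwrite('pics/tc.png',cv2.resize(t,None,fx=4,fy=4,interpolation=2)) 
cv2.imwrite('pics/sc.png',cv2.resize(s,None,fx=3.3,fy=3.3,interpolation=2))
d=np.load('top0.npy')
# world map of bar height pixels
f,cx,cy,R,tt=cam('top')
v,u=np.mgrid[0:400,0:640];P=np.stack([(u-cx)/f*d,(v-cy)/f*d,d],-1)-tt;W=P@R
m=(W[...,2]>.225)&(W[...,2]<.27)&(d>0)&(v>225)&(v<260)&(u>330)&(u<450)
Q=W[m];print(m.sum(),u[m].min(),u[m].max(),v[m].min(),v[m].max(),Q.mean(0),Q.max(0),Q.min(0))
r_=cv2.minAreaRect(Q[:,:2].astype(np.float32)*1000);print(r_)
m=(W[...,2]>.225)&(W[...,2]<.27)&(d>0)&(v>200)&(v<260)&(u>130)&(u<250)
print(W[m].max(0),W[m].min(0))
for uv in((377,217),(401,217),(385,150)):print(W[uv[1],uv[0]])
E
```

```text
459 367 428 242 251 [ 0.43526791 -0.20577001  0.24462733] [ 0.44254231 -0.14861958  0.2501603 ] [ 0.42752724 -0.26271421  0.23795051]
((434.8518981933594, -205.69186401367188), (114.14584350585938, 14.030369758605957), 89.27202606201172)
[0.47239901 0.25089769 0.24969895] [0.45971683 0.18576509 0.2321553 ]
[ 0.48831833 -0.17867445  0.13545522]
[ 0.48941802 -0.23055988  0.13012448]
[ 0.65000351 -0.20978065  0.00444397]
```

View pics/tc.png

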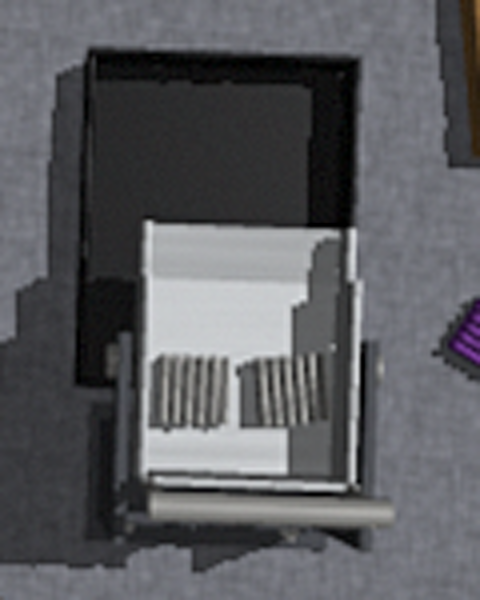

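View pics/sc.png

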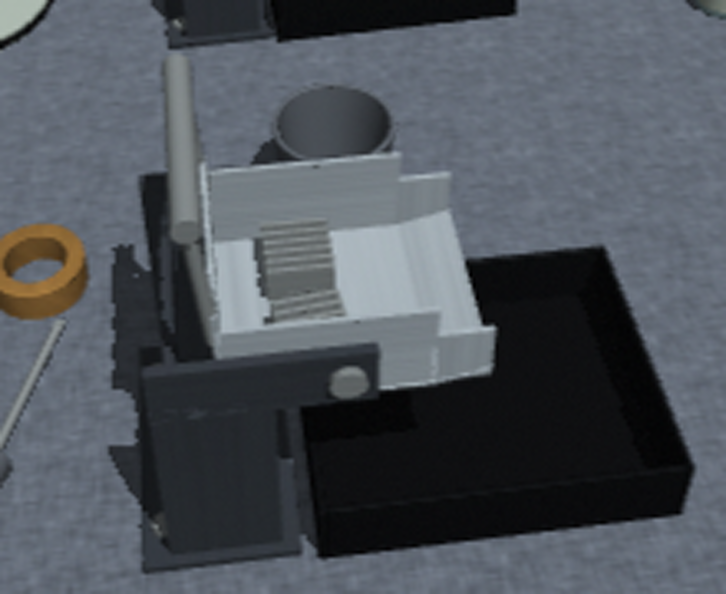

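```bash
cat >> h.py <<'E'
from scipy.spatial.transform import Rotation as Ro
RT=np.array([[0,-1,0],[0,0,1],[-1,0,0]],float)  # x down,y=-X,z=+Y
def go(p,R=RT,s=None):
    s=s or r.sense();T=s['ee_rot']
    d=T.T@(np.array(p)-s['tcp_pos'])*100;w=Ro.from_matrix(T.T@R).as_rotvec(degrees=True)/10
    return d.round(2),w.round(2)
E
python3 - <<'E'
from h import *
print(np.linalg.det(RT), RT[:,0],RT[:,1],RT[:,2],r.sense()['time_s'])
for o in ([('top',367.5,246),('side',273,208)],[('top',428,248),('side',276.4,259.7)]): print(tri(o))
for p in((-.0,0,0),): pass
for p in((.45,.25,.36),(.5,0.,.36),(.435,-.206,.33)):print(go(p))
E
```

```text
1.0 [ 0.  0. -1.] [-1.  0.  0.] [0. 1. 0.] 0.15
(array([ 0.43481934, -0.14954104,  0.24418727]), array([-3.18229017e-05,  4.62044548e-04,  4.62419897e-04, -2.32473646e-06]))
(array([ 0.43375706, -0.26310498,  0.24246912]), array([-2.32048200e-05,  3.13418949e-04,  3.13868876e-04, -2.10580420e-06]))
(array([-13.78,  26.64, -36.97]), array([ 7.49, -0.01, -0.01]))
(array([-13.75,  49.48, -48.3 ]), array([ 7.49, -0.01, -0.01]))
(array([-10.71,  71.06, -47.37]), array([ 7.49, -0.01, -0.01]))
```

Two-view triangulation gives the bar ends at (0.435,-0.150,0.244) and (0.434,-0.263,0.242). That is 114 mm long and near the stated 0.239 height. Moving over now, raised.

Call:
play_rows --plan '[[[-6, 1, 0, 0, 0, 0], [-12, 4, -3, 1, 0, 0], [-13.8, 8, -8, 2, 0, 0], [-13.8, 12, -13, 3, 0, 0], [-13.8, 16, -17, 4, 0, 0]]]'

```text
time_s: 0.78
tcp_pos: [0.2818, 0.4098, 0.3607]
ee_rot: [[0.0, -0.823, -0.568], [0.001, -0.568, 0.823], [-1.0, -0.001, 0.0]]
wrist_force: [0.7, -0.3, 0.3]
gripper_width: 1.001
```

Run:
```python
from h import *
s=r.sense();print(s['time_s'],s['tcp_pos'],s['joints'])
for p in((.5,0.1,.36),(.48,-.08,.36),(.435,-.206,.34)):print(go(p))
```

```text
0.775 [0.28176473 0.40980844 0.36071708] [ 7.42323167e+01  5.34775168e+00 -2.26286909e+00  3.78184321e-04
 -8.23481460e+01 -3.95962255e+01]
(array([  0.05,  -0.35, -37.89]), array([3.46, 0.  , 0.  ]))
(array([ 4.000e-02,  1.153e+01, -5.157e+01]), array([3.46, 0.  , 0.  ]))
(array([  2.03,  22.39, -59.38]), array([3.46, 0.  , 0.  ]))
```

Call:
play_rows --plan '[[[0, -0.3, -6, 0.8, 0, 0], [0, -0.3, -12, 1.6, 0, 0], [0, -0.3, -18, 2.4, 0, 0], [0, -0.3, -24, 3.2, 0, 0], [0, -0.3, -30, 3.46, 0, 0]]]' --hand 0.45

```text
time_s: 1.4
tcp_pos: [0.4559, 0.1654, 0.3604]
ee_rot: [[0.0, -1.0, -0.004], [0.0, -0.004, 1.0], [-1.0, -0.0, 0.0]]
wrist_force: [0.9, 1.4, 0.2]
gripper_width: 0.522
```

Run:
```python
from h import *
s=r.sense();print(s['time_s'],s['tcp_pos'],s['joints'])
for p in((.5,0.,.36),(.435,-.206,.34)):print(go(p))
```

```text
1.4 [0.45587047 0.16538883 0.36044845] [ 3.91722596e+01  4.05041419e+00 -3.73583663e+00 -1.23282366e-02
 -8.21998170e+01 -3.89270232e+01]
(array([  0.04,  -4.34, -16.56]), array([0.02, 0.  , 0.  ]))
(array([  2.03,   2.25, -37.13]), array([0.02, 0.  , 0.  ]))
```

Call:
play_rows --plan '[[[0, 0.4, -8, 0, 0, 0], [0, 0.8, -16, 0, 0, 0], [0, 1.4, -24, 0, 0, 0], [0, 2, -32, 0, 0, 0], [0, 2.1, -37.1, 0, 0, 0]]]'

```text
time_s: 2.02
tcp_pos: [0.4384, -0.1467, 0.3606]
ee_rot: [[0.001, -1.0, -0.006], [0.0, -0.006, 1.0], [-1.0, -0.001, 0.0]]
wrist_force: [0.8, 0.9, 0.2]
gripper_width: 0.453
```

Call:
play_rows --plan '[[[0, 0, 0, 0, 0, 0], [0, 0, 0, 0, 0, 0]]]'

```text
time_s: 2.28
tcp_pos: [0.4389, -0.1449, 0.3602]
ee_rot: [[-0.001, -1.0, -0.005], [0.0, -0.005, 1.0], [-1.0, 0.001, 0.0]]
wrist_force: [0.4, 0.2, -0.8]
gripper_width: 0.451
```

Run:
```python
from h import *
s=r.sense();print(s['time_s'],s['tcp_pos'],s['joints'],s['gripper_width'])
p,d=r.capture('wrist');cv2.imwrite('pics/w1.png',p);np.save('w1.npy',d)
for p in((.4345,-.206,.222),):print(go(p))
for e in((.4345,-.15,.241),(.4345,-.263,.241)):print(proj('wrist',e))
```

```text
2.275 [ 0.43886041 -0.1449329   0.36015773] [ 1.93444050e+00  1.64027633e+00 -6.34257599e+00 -2.55844961e-02
 -8.20460571e+01 -1.64653535e+00] 0.45126668614719884
(array([13.83,  0.5 , -6.17]), array([ 0.04,  0.  , -0.  ]))
(np.float64(323.97802468805435), np.float64(184.12008277599915))
(np.float64(325.7094364682905), np.float64(33.96598541898635))
```

View pics/w1.png

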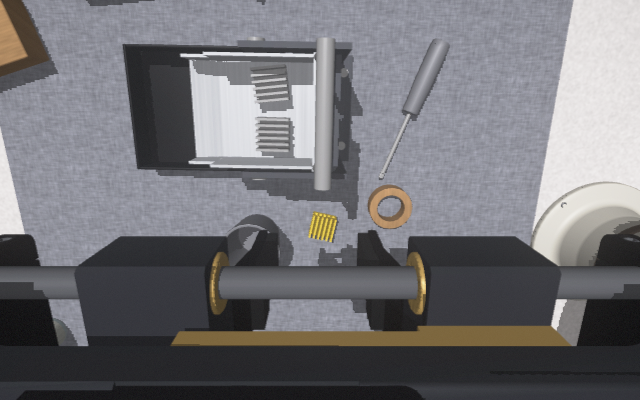

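In the wrist view the bar runs from (325,39) to (322,188). The prediction was (326,34) to (324,184), so they agree within about 3 mm. Next: over the bar, then straddle it.

Call:
play_rows --plan '[[[0, 0.4, -6.2, 0, 0, 0], [4, 0.4, -6.2, 0, 0, 0], [8, 0.4, -6.2, 0, 0, 0], [11, 0.4, -6.2, 0, 0, 0], [13.6, 0.4, -6.2, 0, 0, 0]]]'

```text
time_s: 2.95
tcp_pos: [0.4358, -0.2051, 0.2233]
ee_rot: [[-0.001, -1.0, -0.009], [0.0, -0.009, 1.0], [-1.0, 0.001, 0.0]]
wrist_force: [0.4, 1.0, 1.0]
gripper_width: 0.452
```

Call:
play_rows --plan '[[[0, 0, 0, 0, 0, 0], [0, 0, 0, 0, 0, 0]]]' --hand 0.33

```text
time_s: 3.2
tcp_pos: [0.4366, -0.2062, 0.2257]
ee_rot: [[0.002, -1.0, -0.008], [-0.001, -0.008, 1.0], [-1.0, -0.002, -0.001]]
wrist_force: [-0.1, 0.9, 0.6]
gripper_width: 0.354
```

Run:
```python
from h import *
s=r.sense();print(s['time_s'],s['tcp_pos'],s['joints'],s['gripper_width'],s['wrist_force'])
p,d=r.capture('side');cv2.imwrite('pics/s1.png',cv2.resize(p[130:330,200:440],None,fx=3,fy=3))
h=np.array([.5027,-.206,.14])
for th in np.arange(0,1.36,.15):
    a=-.6+th; print(round(th,2),go(h+.12*np.array([np.sin(a),0,np.cos(a)])-[0,0,.017])[0])
```

```text
3.2 [ 0.43663779 -0.20620389  0.2257358 ] [-5.93005145e+00  7.87181378e+00 -1.86088457e+01  3.96388902e-02
 -6.33993618e+01  6.39188367e+00] 0.35415927051727314 [-0.09728194  0.89969806  0.56791247]
0.0 [0.39 0.17 0.04]
0.15 [-0.5  -1.39  0.03]
0.3 [-1.16 -3.06  0.02]
0.45 [-1.56 -4.81  0.  ]
0.6 [-1.69 -6.61 -0.01]
0.75 [-1.55 -8.4  -0.03]
0.9 [ -1.14 -10.15  -0.04]
1.05 [ -0.48 -11.82  -0.05]
1.2 [  0.43 -13.38  -0.06]
1.35 [  1.56 -14.78  -0.07]
```

View pics/s1.png

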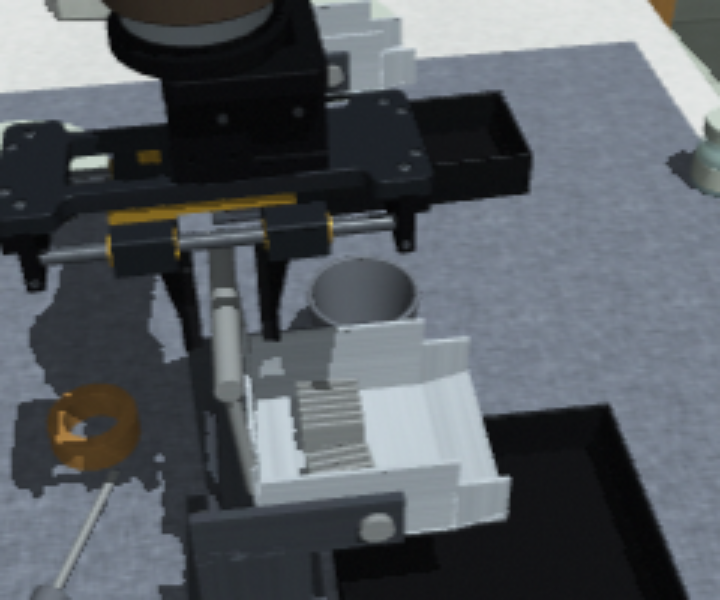

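The bar sits between the two fingers, clear of both. Now pushing along the arc.

Call:
play_rows --plan '[[[-0.3, -1, 0, 0, 0, 0], [-0.6, -2, 0, 0, 0, 0], [-1, -3.1, 0, 0, 0, 0], [-1.4, -4.2, 0, 0, 0, 0], [-1.6, -5.3, 0, 0, 0, 0]]]'

```text
time_s: 3.88
tcp_pos: [0.4886, -0.207, 0.2417]
ee_rot: [[-0.0, -1.0, -0.006], [-0.001, -0.006, 1.0], [-1.0, 0.0, -0.001]]
wrist_force: [-3.5, -0.3, 3.0]
gripper_width: 0.332
```

Call:
play_rows --plan '[[[-0.05, -1.2, 0, 0, 0, 0], [0, -2.4, 0, 0, 0, 0], [0.1, -3.6, 0, 0, 0, 0], [0.4, -4.8, 0, 0, 0, 0], [0.8, -6, 0, 0, 0, 0]]]'

```text
time_s: 4.5
tcp_pos: [0.5497, -0.2061, 0.232]
ee_rot: [[0.001, -1.0, -0.006], [0.0, -0.006, 1.0], [-1.0, -0.001, 0.0]]
wrist_force: [-2.4, 0.5, 0.5]
gripper_width: 0.332
```

Run:
```python
from h import *
s=r.sense();print(s['time_s'],s['tcp_pos'],s['gripper_width'],s['wrist_force'])
p,d=r.capture('side');cv2.imwrite('pics/s2.png',cv2.resize(p[130:330,200:440],None,fx=3,fy=3))
h=np.array([.5027,-.206,.14])
for th in np.arange(.75,1.36,.15):
    a=-.6+th; print(round(th,2),go(h+.12*np.array([np.sin(a),0,np.cos(a)])-[0,0,.017])[0])
```

```text
4.5 [ 0.54968937 -0.20610259  0.23198619] 0.3316050313055782 [-2.35536445  0.45970938  0.49887008]
0.75 [-1.07  3.02  0.02]
0.9 [-0.66  1.27  0.01]
1.05 [-0.01 -0.41 -0.  ]
1.2 [ 0.9  -1.96 -0.01]
1.35 [ 2.02 -3.36 -0.02]
```

View pics/s2.png

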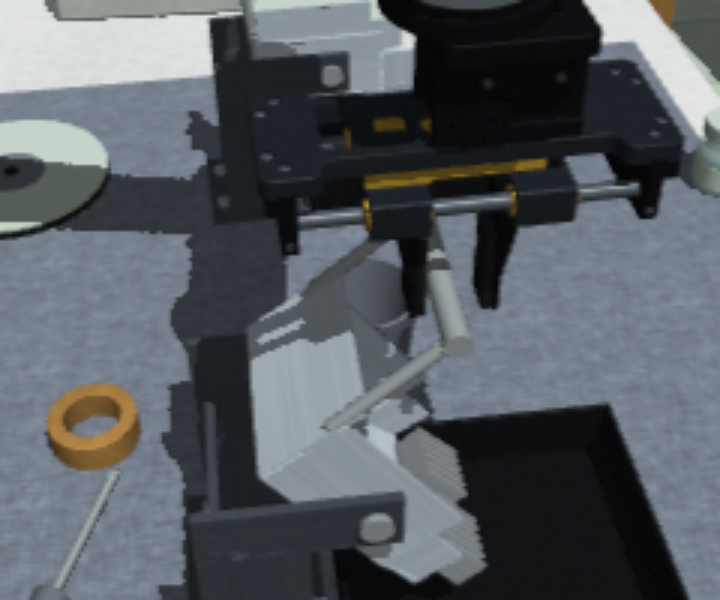

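The sinks are sliding out over the lip. I'll finish the tip and hold.

Call:
play_rows --plan '[[[0.4, -1, 0, 0, 0, 0], [0.9, -2, 0, 0, 0, 0], [0.9, -2.2, 0, 0, 0, 0], [0.9, -2.2, 0, 0, 0, 0], [0.9, -2.2, 0, 0, 0, 0]]]'

```text
time_s: 5.18
tcp_pos: [0.5704, -0.2061, 0.2237]
ee_rot: [[0.001, -1.0, -0.006], [-0.0, -0.006, 1.0], [-1.0, -0.001, -0.0]]
wrist_force: [0.3, 0.8, -0.3]
gripper_width: 0.33
```

Call:
play_rows --plan '[[[0, 0, 0, 0, 0, 0], [0, 0, 0, 0, 0, 0], [0, 0, 0, 0, 0, 0], [0, 0, 0, 0, 0, 0], [0, 0, 0, 0, 0, 0]]]'

```text
time_s: 5.8
tcp_pos: [0.5705, -0.2061, 0.2235]
ee_rot: [[0.0, -1.0, -0.006], [-0.0, -0.006, 1.0], [-1.0, -0.0, -0.0]]
wrist_force: [0.6, -0.4, -1.0]
gripper_width: 0.325
```

Run:
```python
from h import *
s=r.sense();print(s['time_s'],s['tcp_pos'],s['gripper_width'],s['wrist_force'])
p,d=r.capture('side');cv2.imwrite('pics/s3.png',cv2.resize(p[150:370,220:440],None,fx=2.7,fy=2.7))
p,d=r.capture('top');cv2.imwrite('pics/t3.png',cv2.resize(p[120:270,330:450],None,fx=4,fy=4))
```

```text
5.8 [ 0.57047774 -0.20609798  0.22347837] 0.3246121784519429 [ 0.6475202  -0.3635397  -0.96667157]
```

View pics/s3.png

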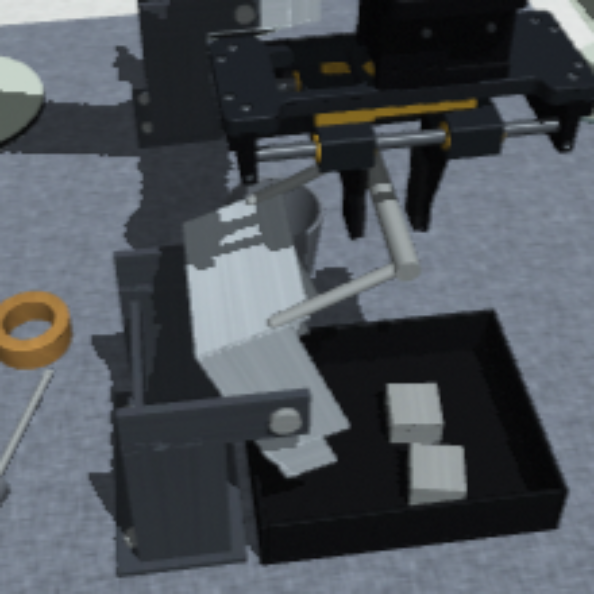

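View pics/t3.png

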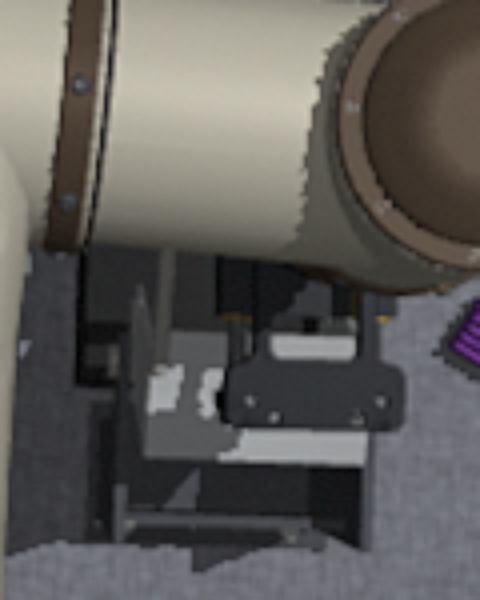

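Both sinks lie in the tray, at (415,410) and (438,472) in the crop. Checking the tilt from the bar's near end at crop (405,264).

Run:
```python
from h import *
h=np.array([.5027,-.263,.142])
for th in (1.,1.1,1.15,1.2,1.25):
    a=-.6+th; q=proj('side',h+.12*np.array([np.sin(a),0,np.cos(a)]));print(th,(q[0]-220)*2.7,(q[1]-150)*2.7)
```

```text
1.0 374.4804774674287 258.43405276015363
1.1 394.15258992451425 263.4378481118164
1.15 403.4266271445778 266.4930901278286
1.2 412.2912154350986 269.89787846601683
1.25 420.7231581504289 273.63631699764204
```

Call:
play_rows --plan '[[[0.2, -0.4, 0, 0, 0, 0], [0.3, -0.8, 0, 0, 0, 0], [0.3, -0.8, 0, 0, 0, 0], [0.3, -0.8, 0, 0, 0, 0], [0.3, -0.8, 0, 0, 0, 0]]]'

```text
time_s: 6.52
tcp_pos: [0.5773, -0.2061, 0.2202]
ee_rot: [[-0.003, -1.0, -0.006], [0.0, -0.006, 1.0], [-1.0, 0.003, 0.0]]
wrist_force: [-5.6, -0.1, 2.0]
gripper_width: 0.333
```

Run:
```python
from h import *
s=r.sense();print(s['time_s'],s['tcp_pos'],s['gripper_width'],s['wrist_force'])
p,d=r.capture('side');cv2.imwrite('pics/s4.png',cv2.resize(p[150:370,220:440],None,fx=2.7,fy=2.7))
h=np.array([.5027,-.206,.14])
for th in np.arange(1.2,-.1,-.15):
    a=-.6+th; print(round(th,2),go(h+.12*np.array([np.sin(a),0,np.cos(a)])-[0,0,.017])[0])
```

```text
6.525 [ 0.57729462 -0.20611382  0.22020329] 0.33272306236470617 [-5.57795967 -0.14512294  1.95378071]
1.2 [-0.18  0.68  0.02]
1.05 [-1.08  2.24  0.03]
0.9 [-1.73  3.92  0.04]
0.75 [-2.13  5.67  0.05]
0.6 [-2.26  7.46  0.06]
0.45 [-2.12  9.26  0.07]
0.3 [-1.72 11.01  0.08]
0.15 [-1.05 12.68  0.08]
0.0 [-0.15 14.23  0.09]
```

View pics/s4.png

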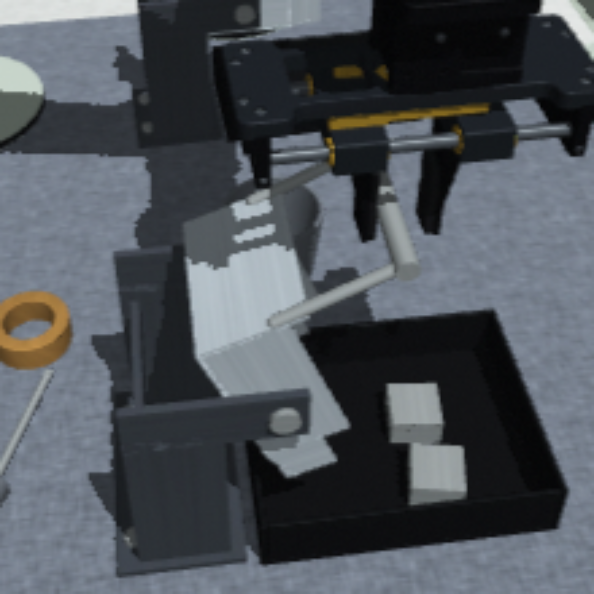

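The bar didn't move under a 5.6 N push, so the skip is on its tipped stop. Now easing it back along the arc.

Call:
play_rows --plan '[[[-0.4, 1, 0, 0, 0, 0], [-0.9, 2, 0, 0, 0, 0], [-1.4, 3, 0, 0, 0, 0], [-1.8, 4.1, 0, 0, 0, 0], [-2, 5.2, 0, 0, 0, 0]]]'

```text
time_s: 7.2
tcp_pos: [0.5276, -0.2066, 0.2426]
ee_rot: [[0.006, -1.0, -0.007], [-0.001, -0.007, 1.0], [-1.0, -0.006, -0.001]]
wrist_force: [2.9, -0.2, 2.4]
gripper_width: 0.331
```

Call:
play_rows --plan '[[[-0.2, 1, 0, 0, 0, 0], [-0.2, 2, 0, 0, 0, 0], [-0.15, 3, 0, 0, 0, 0], [-0.05, 4, 0, 0, 0, 0], [0.15, 5, 0, 0, 0, 0]]]'

```text
time_s: 7.82
tcp_pos: [0.4752, -0.2066, 0.2384]
ee_rot: [[-0.002, -1.0, -0.006], [0.0, -0.006, 1.0], [-1.0, 0.002, 0.0]]
wrist_force: [1.0, -0.3, 0.7]
gripper_width: 0.331
```

Run:
```python
from h import *
s=r.sense();print(s['time_s'],s['tcp_pos'],s['gripper_width'],s['wrist_force'])
h=np.array([.5027,-.206,.14])
for th in np.arange(.45,-.1,-.15):
    a=-.6+th; print(round(th,2),go(h+.12*np.array([np.sin(a),0,np.cos(a)])-[0,0,.017])[0])
```

```text
7.825 [ 0.47516814 -0.20660516  0.23838759] 0.33092612983336217 [ 1.00094669 -0.28833296  0.67255733]
0.45 [-0.33 -0.96  0.06]
0.3 [0.08 0.79 0.07]
0.15 [0.74 2.46 0.07]
0.0 [1.64 4.02 0.08]
```

Call:
play_rows --plan '[[[0.2, 0.9, 0, 0, 0, 0], [0.5, 1.8, 0, 0, 0, 0], [0.8, 2.6, 0, 0, 0, 0], [1.2, 3.4, 0, 0, 0, 0], [1.5, 4, 0, 0, 0, 0]]]'

```text
time_s: 8.45
tcp_pos: [0.4357, -0.2069, 0.2236]
ee_rot: [[-0.001, -1.0, -0.006], [0.0, -0.006, 1.0], [-1.0, 0.001, 0.0]]
wrist_force: [0.0, -0.5, -0.3]
gripper_width: 0.33
```

Call:
play_rows --plan '[[[0, 0, 0, 0, 0, 0], [0, 0.3, 0, 0, 0, 0], [0, 0.3, 0, 0, 0, 0], [0, 0.3, 0, 0, 0, 0], [0, 0.3, 0, 0, 0, 0]]]'

```text
time_s: 9.07
tcp_pos: [0.4336, -0.2069, 0.224]
ee_rot: [[0.0, -1.0, -0.006], [-0.0, -0.006, 1.0], [-1.0, -0.0, -0.0]]
wrist_force: [0.2, -0.5, -0.2]
gripper_width: 0.332
```

Run:
```python
from h import *
s=r.sense();print(s['time_s'],s['tcp_pos'],s['gripper_width'],s['wrist_force'])
p,d=r.capture('side');cv2.imwrite('pics/s5.png',cv2.resize(p[150:370,220:440],None,fx=2.7,fy=2.7))
```

```text
9.075 [ 0.43361191 -0.20690598  0.22400622] 0.33163877849134127 [ 0.19484344 -0.4788078  -0.19291673]
```

View pics/s5.png

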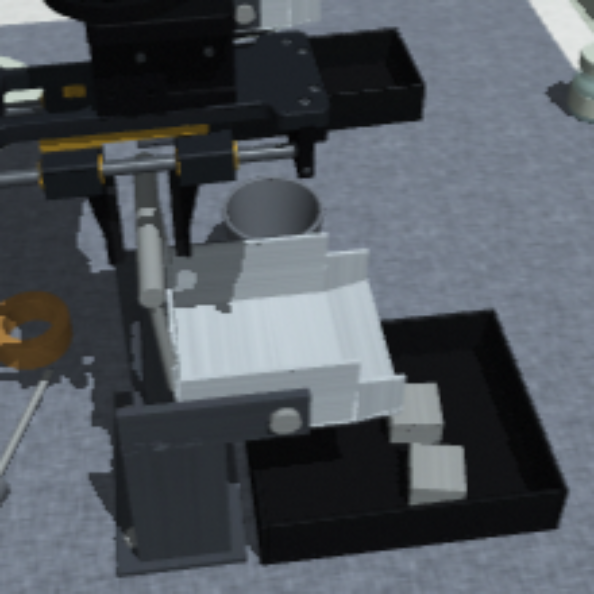

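The skip is home and empty, and the bar is free between the fingers. Withdrawing upward.

Call:
play_rows --plan '[[[0, 0, 0, 0, 0, 0], [-3, 0, 0, 0, 0, 0], [-6, 0, 0, 0, 0, 0], [-9, 0, 0, 0, 0, 0], [-13, 0, 0, 0, 0, 0]]]' --hand 0.5

```text
time_s: 9.75
tcp_pos: [0.433, -0.2067, 0.3544]
ee_rot: [[-0.002, -1.0, -0.006], [0.001, -0.006, 1.0], [-1.0, 0.002, 0.001]]
wrist_force: [0.2, 0.1, 0.2]
gripper_width: 0.5
```

Call:
play_rows --plan '[[[-1, 0, 6, 0, 0, 0], [-1, 0, 12, 0, 0, 0], [-1, 0, 18, 0, 0, 0], [-1, 0, 18, 0, 0, 0], [-1, 0, 18, 0, 0, 0]]]'

```text
time_s: 10.38
tcp_pos: [0.4323, -0.0268, 0.364]
ee_rot: [[0.0, -1.0, -0.007], [-0.0, -0.007, 1.0], [-1.0, -0.0, -0.0]]
wrist_force: [0.0, 0.2, 0.1]
gripper_width: 0.497
```

Run:
```python
from h import *
s=r.sense();print(s['time_s'],s['tcp_pos'],s['wrist_force'])
p,d=r.capture('side');cv2.imwrite('pics/s6.png',p)
p,d=r.capture('top');cv2.imwrite('pics/t6.png',p)
f,cx,cy,R,tt=cam('top')
v,u=np.mgrid[0:400,0:640];W=(np.stack([(u-cx)/f*d,(v-cy)/f*d,d],-1)-tt)@R
m=(W[...,2]>.225)&(W[...,2]<.27)&(d>0)&(v>225)&(v<260)&(u>330)&(u<450)
print(W[m].mean(0))
```

```text
10.375 [ 0.43234593 -0.02681384  0.36403345] [0.02771345 0.24480792 0.1153658 ]
[ 0.43528807 -0.20579447  0.24467204]
```

View pics/s6.png

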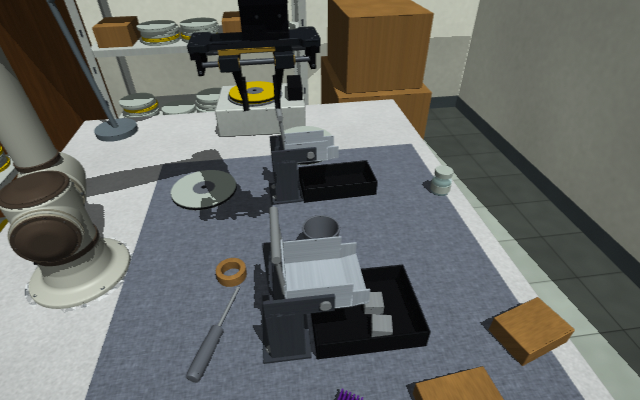

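View pics/t6.png

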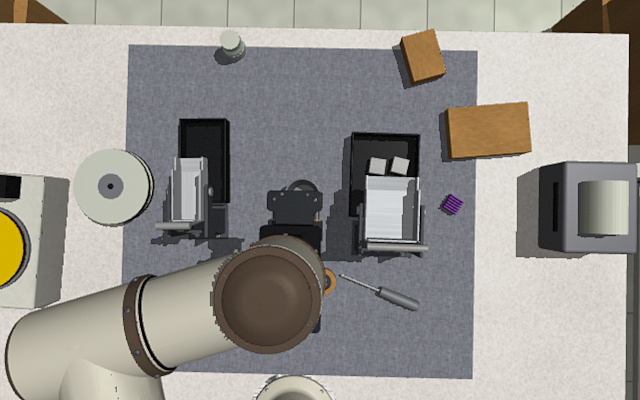

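The skip's bar is back exactly where it started. Both sinks lie well inside the tray, at (378,165) and (400,165) in the top view. The narrow skip hasn't moved and the arm is clear, so I'm handing in.

```bash
python3 -c "
from station import r
print(r.finish_job())"
```

```text
the job is handed in; nothing more can be done
None
```

The job is done and handed in at about 10.5 s; finishing gave no verdict. I straddled the wide skip's bar loosely with the fingers and pushed it along its arc until it sat on its tipped stop. Both heat sinks slid into the tray. I then eased it home at under about 1 rad/s, kept between the fingers the whole way, and withdrew upward.

**Last checks**
- **Wide skip:** the bar is back at (0.435, -0.206), within 0.1 mm of its starting measurement.
- **Heat sinks:** both lie inside the tray in the side and top views.
- **Narrow skip:** it looks untouched and upright in the last pictures.
- **Arm:** it is clear of everything, and the wrist force reads about 0.

**Disagreements**
- **Bar height:** my cameras put the bar 2 to 5 mm above the stated 239 mm, which did not affect the task.
- **Full tilt:** the picture gave about 1.16 rad, a little short of 1.2. The bar didn't move under a further push of 5.6 N, so I took that as the stop.

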